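# Secure the vial row with its bar and prime the wide-head pump

### The job

Get the dosing place ready. First lay the loose retaining bar, fin up, across the two forked posts of the vial carrier, down in both forks and centred, and let go of it without dropping it; then prime the bench pump that has the wide head with at least two full strokes, pressing its sloping spring plunger right down to the stop, pausing there for a moment, and letting it come all the way up each time. Leave the narrow-head pump unpressed and everything else standing where it is.

Things in the scene. Friction and masses are not known exactly. Their poses are not given: they have to be found in the camera images.
- bar: Loose aluminium retaining bar 210 mm long (along its y), 18 mm wide (x), 10 mm thick (z), with an upright grip fin on its middle: 60 mm long (y), 10 mm thick (x), from 9 to 33 mm above the underside. Origin: centre of the underside, z up. About 120 g. The same either way round.
- carrier: Fixed aluminium vial carrier, base 66 x 220 mm, with a row of five vials along its y (caps reach 58 mm up, fixed). At y = +-85 mm stand forked posts 14 mm thick (y); the floor of each fork is 62 mm above the origin, 24 to 26 mm wide (x) between two prongs that flare outwards and end 76 mm up. Origin: centre of the underside; z up.
- wide_pump: Fixed bench pump with the wide head. Base x -45..55 mm, 100 wide; back plate; roof 90 wide, x -33..55 mm, 200 to 206 mm up; on it an amber bottle, 56 wide, 120 high. Below it a white barrel leans 40 deg from vertical to the front (-x), the spring plunger head on its top. Origin: centre of underside; x to the back, z up.
- wide_head (a point): Centre of the flat top of the wide plunger head, a white disc 40 mm across, 10 thick; at rest 31 mm in front of the pump's origin, 108 mm up; moves with it. z points out of the head along the plunger axis (40 deg from vertical, up and to the front): press along -z. The roof is 92 mm above it, so a vertical tool does not fit.
- wide_plunger (a joint): Travel of the wide-head plunger, m: 0 fully up, 0.014 at its stop. Sprung: about 3 N to start, 7 N at the stop; it returns by itself.
- narrow_pump: Fixed bench pump with the narrow head. Base x -45..55 mm, 100 wide; back plate; roof 90 wide, x -33..55 mm, 200 to 206 mm up; on it an amber bottle, 56 wide, 120 high. Below it a white barrel leans 40 deg from vertical to the front (-x), the spring plunger head on its top. Origin: centre of underside; x to the back, z up.
- narrow_head (a point): Centre of the flat top of the narrow plunger head, a white disc 22 mm across, 10 thick; at rest 31 mm in front of the pump's origin, 108 mm up; moves with it. z points out of the head along the plunger axis (40 deg from vertical, up and to the front): press along -z. The roof is 92 mm above it, so a vertical tool does not fit.
- narrow_plunger (a joint): Travel of the narrow-head plunger, m: 0 fully up, 0.014 at its stop. Sprung: about 3 N to start, 7 N at the stop; it returns by itself.
- brass_weight: Bystander, loose: brass weight, 27 mm across, 43 mm high, near one end of the bar. Origin: centre of the underside.
- vial_a: Bystander, loose: glass vial, 21 mm across, 44 mm high, beside the bar. Origin: centre of the underside.
- vial_b: Bystander, loose: glass vial, 21 mm across, 44 mm high, beside the bar on the other side. Origin: centre of the underside.
- stain_bottle: Bystander, loose: small brown bottle, 36 mm across, 70 mm high, beside the carrier. Origin: centre of the underside.
- white_bottle: Bystander, loose: white bottle, 42 mm across, 85 mm high, beside the wide-head pump. Origin: centre of the underside.
- amber_bottle: Bystander, loose: amber bottle, 50 mm across, 100 mm high, beside the narrow-head pump. Origin: centre of the underside.

How it is judged (in metres and radians):
On the way, in this order (a step that is already met when the one before it is completed fails the run):
1. the bar lies fin up and centred in both forks of the carrier, released and still (z of bar in the frame of carrier between 0.059 and 0.065 m and x of bar in the frame of carrier between -0.006 and 0.006 m and y of bar in the frame of carrier between -0.012 and 0.012 m and angle between the y axis of bar and the y axis of carrier, either way round below 0.07 rad and angle between bar's own z axis and vertical below 0.06 rad and contact force between the fingers and bar below 0.2 N and linear speed of bar below 0.02 m/s), for 0.2 s.
2. the wide plunger is pressed to its stop, bar still in place (z of bar in the frame of carrier between 0.059 and 0.065 m and x of bar in the frame of carrier between -0.006 and 0.006 m and y of bar in the frame of carrier between -0.012 and 0.012 m and angle between the y axis of bar and the y axis of carrier, either way round below 0.07 rad and angle between bar's own z axis and vertical below 0.06 rad and value of joint wide_plunger above 0.0125 m), for 0.2 s.
3. the wide plunger has come all the way up (value of joint wide_plunger below 0.002 m), for 0.1 s.
4. the wide plunger is pressed to its stop a second time (all of step 2), for 0.2 s.
At the end, for the whole second after the job is handed in: Bar fin up in both forks: underside 59-65 mm above the carrier origin, within 6 mm across and 12 mm along of its middle, level within 0.06 and parallel within 0.07 rad, released, at rest. Wide plunger, pressed past 12.5 mm for 0.2 s twice after that, up within 2 mm; narrow plunger up (all of step 1 and value of joint each of wide_plunger, narrow_plunger below 0.002 m); the robot touches nothing.
It fails at once if the narrow-head plunger is pressed (more than 4 mm) (value of joint narrow_plunger above 0.004 m).
It fails at once if the bar is dropped (moves faster than 0.7 m/s while the fingers do not hold it) (linear speed of bar above 0.7 m/s and contact force between the fingers and bar below 0.3 N).
It fails at once if a bystander is shifted by more than 30 mm or tipped over (distance of any of brass_weight, vial_a, vial_b, stain_bottle, white_bottle, amber_bottle from where it was at the start of the episode above 0.03 m or angle between any of brass_weight, vial_a, vial_b, stain_bottle, white_bottle, amber_bottle's own z axis and vertical above 0.4 rad).
It also fails if it takes over 64 s, if anything falls off the work surface, if the arm or the gripper's body presses on something with over 40 N, if the wrist force passes 120 N, or if a joint passes its speed limit or range.

### The arm

A 6-joint arm with a two-finger parallel gripper is mounted at the origin on a cart in front of the work surface, level with it; the furniture and walls round the work are solid. World frame = base frame: x ahead of the robot, y to its left, z up, the work surface at z = 0. Lengths are in mm, angles in rad, forces in N, time in s.
With the tool pointing down it reaches from about 300 to 875 mm from the base axis. Payload 6.4 kg.
Tool frame: the origin (TCP) lies on the centre line of the jaws, within the pads' length; the fingertips stand 19 mm ahead of it and the grasp point (between the pads) is the TCP; x points along the fingers, z is the direction in which the jaws open and shut, and the axes are right-handed (so a half turn about x gives the same grasp; the last joint's range is limited). The gripper opens to 88 mm and grips with 3 to 60 N. Pads are 18 mm wide; open, the fingers measure 123 mm over their backs; the gripper's body (75 mm by 187 mm) begins 45 mm behind the grasp point.
Start: joints at [0.896, 0.181, 1.607, -0, 1.354, -0.206], TCP at [259.786, 512.984, 257.714] pointing down, gripper open.
Joint ranges: [-2.99, 2.99], [-0.89, 2.07], [0.3, 2.58], [-1.14, 4.28], [0, 2.63], [-3.12, 3.12]. Speed limits (rad/s): [2.57, 2.57, 3.01, 3.14, 3.14, 3.14].

### API

Orientations are given as a unit quaternion [x, y, z, w].
In Python, from rig import manip, imaging, order gives the robot as it stands. The module is installed in compiled form; this text tells all that it offers.
- The arm moves only by the tool servo_tool, never from a script. Its arguments are lists of equal length, an entry for each row: "fingers": the finger opening in mm, from 0 to 88.1; "xyz": the shift along the tool's x, y, z in mm, a list of three; "twist": the turn about the tool's x in rad. In form: {"fingers": [fingers, ...], "xyz": [[x, y, z], ...], "twist": [twist, ...]}. A call has 1 to 20 rows; each row is the pose to reach, as a shift and turn from the pose measured when the call began, along the tool's axes at that moment; what a row does not reach only later rows make up. A row lasts 1/12 s, in which the tool goes at most 41.7 mm and 7.16 degrees, less where a joint would pass 70% of its speed; a pose out of reach is approached as far as the arm can. A call with a gripper value outside its range is refused whole. The fingers move at their own pace and stop on an object; the grip force is fixed at half the most. Time passes only in rows, so rows that repeat a pose let the fingers close. It gives the time, the measured TCP pose, the force and the opening at its end, in the units of the state.
- manip.state(): the state, without advancing time (a new reading comes with each control period).
- imaging.read_camera(name): name is "side" or "top"; returns the picture (420x560x3 uint8, red, green, blue); there is no depth.
- imaging.calibration(name): a dict with "fov_y" (degrees; the focal length in pixels is half the picture's height over the tangent of half this angle, whatever the lens; pixels are square), "cx", "cy" (the principal point, pixels), "k1" (the pictures are not rectified: a ray, as slopes to the right and down, at radius r is drawn at 1 + k1 r^2 times it, then the intrinsics apply), "R" (3x3) and "t" (3): a world point X has camera coordinates R X + t. Camera axes: x right, y down, z forward; pixel columns grow to the right and rows downward; lengths in mm; the calibration is good to about 2 mm. A picture is of the moment at which its call begins. calibration takes no time and is no camera call.
- order.close_job(): hands the job in, once; it reports no verdict.
The state is a dict: "t": time; "joint_pos": joint angles; "qd": joint speeds; "tau": joint torques, N m; "eef_pos": TCP position; "eef_rot": TCP orientation; "force": force on the tool from outside, world axes, zero at the start; "ft_torque": the same for the moment, N m; "opening": finger opening in mm.
Only numpy, scipy, OpenCV 4.12 (cv2) and the standard library are available. Lean on these libraries where they do the work, as an engineer would, in place of code of your own. Each camera call takes 0.05 s, during which the arm holds its last target. There are 200 camera calls.

## Working session

There is one attempt and no reset: what is moved stays moved. The work goes in short steps, Python scripts to look and compute and a tool call to move; the robot and the scene stay as the last step left them, time stands still between calls to the robot, and variables do not carry over. Pictures are saved under pics/ and viewed, about 8 in all and at most 12, crops included, and the job is handed in when it is done.

Besides the shell and the picture viewer there is one more tool, called after "Request:" in YAML: its name, and indented under it one key for each argument. servo_tool: Moves the arm, as the interface text tells. Its arguments: {"type":"object","properties":{"fingers":{"type":"array"},"xyz":{"type":"array"},"twist":{"type":"array"}},"required":["fingers","xyz","twist"]}

```bash
mkdir -p pics && python3 - <<'E'
from rig import manip, imaging
import cv2,numpy as np
for n in ("top","side"):
    im=imaging.read_camera(n); cv2.imwrite(f"pics/{n}0.png",im[:,:,::-1])
    c=imaging.calibration(n); print(n,{k:np.round(v,4).tolist() for k,v in c.items()})
    R=np.array(c["R"]);print("campos",-R.T@np.array(c["t"]))
s=manip.state();print({k:np.round(v,3).tolist() for k,v in s.items()})
E
```

```text
top {'fov_y': 47.216, 'cx': 276.7358, 'cy': 212.8486, 'k1': -0.0655, 'R': [[0.0252, -0.9995, -0.0186], [-0.9968, -0.0237, -0.0762], [0.0757, 0.0205, -0.9969]], 't': [-35.2115, 505.5272, 1554.788]}
campos [ 387.05347774  -55.0777183  1587.86626921]
side {'fov_y': 48.4969, 'cx': 274.3935, 'cy': 214.6834, 'k1': -0.0889, 'R': [[0.9633, -0.268, 0.0162], [-0.0966, -0.402, -0.9106], [0.2506, 0.8756, -0.4131]], 't': [-488.1416, 103.8775, 1145.0984]}
campos [  193.32608325 -1091.6767067    575.49124037]
{'t': 0.1, 'joint_pos': [0.896, 0.181, 1.608, -0.0, 1.354, -0.206], 'qd': [0.001, 0.0, -0.004, 0.0, -0.002, 0.001], 'tau': [0.0, -43.483, -34.27, 0.07, 0.034, -0.0], 'eef_pos': [259.507, 512.632, 256.944], 'eef_rot': [-0.37, 0.603, 0.37, 0.602], 'force': [0.12, 0.496, -0.141], 'ft_torque': [-0.032, -0.02, -0.048], 'opening': 88.126}
```

View pics/top0.png

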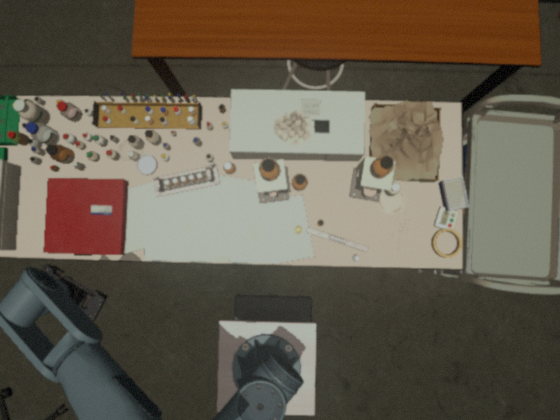

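View pics/side0.png

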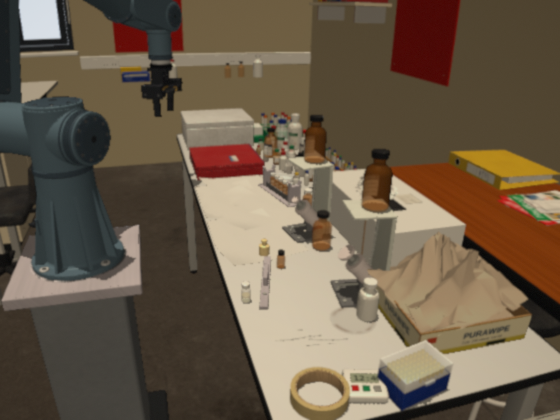

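The top view shows the bar near (340,239), the carrier near (187,181) and the pumps near (271,178) and (378,172). The side view shows the white bottle at (368,300), by the right-hand pump. I'll zoom in on both.

```bash
python3 - <<'E'
import cv2,numpy as np
t=cv2.imread("pics/top0.png"); s=cv2.imread("pics/side0.png")
a=cv2.resize(t[145:275,145:415],(800,385),interpolation=cv2.INTER_CUBIC)  # x2.963
cv2.imwrite("pics/top0z.png",a)
b=cv2.resize(s[140:340,225:425],(600,600),interpolation=cv2.INTER_CUBIC)
cv2.imwrite("pics/side0z.png",b)
E
```

```text
(no output)
```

View pics/top0z.png

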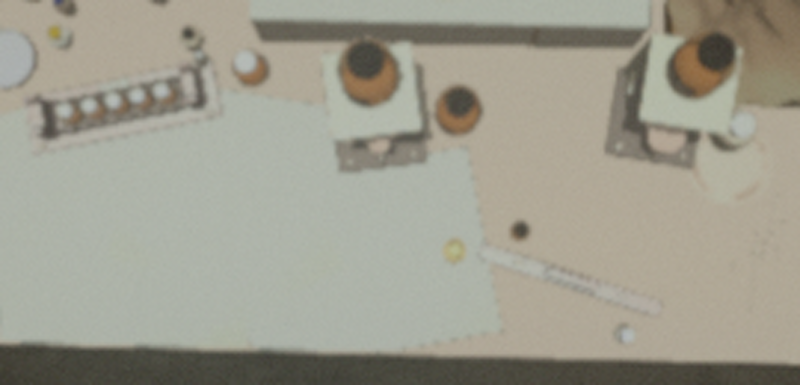

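View pics/side0z.png

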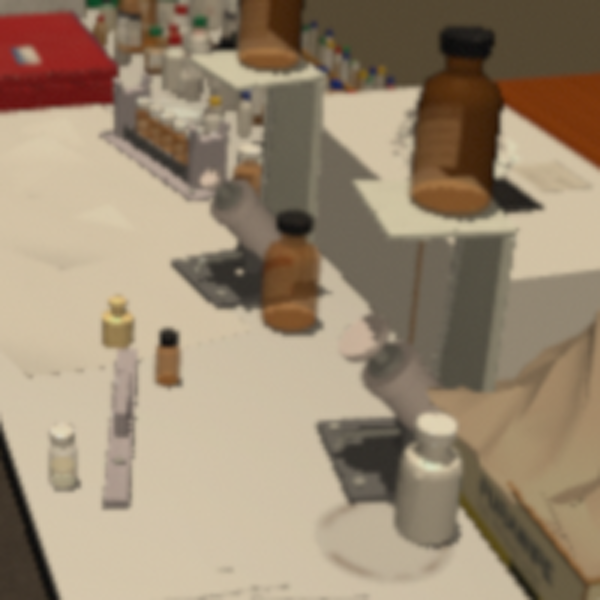

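```bash
cat > h.py <<'E'
import numpy as np, cv2
from rig import manip, imaging
from scipy.spatial.transform import Rotation as Rot
def K(c):
    f=210/np.tan(np.radians(c["fov_y"]/2)); return np.array([[f,0,c["cx"]],[0,f,c["cy"]],[0,0,1]])
def ray(n,uv):
    c=imaging.calibration(n); R=np.array(c["R"]); t=np.array(c["t"])
    p=(np.array(uv,float)-[c["cx"],c["cy"]])/K(c)[0,0]
    q=p.copy()
    for _ in range(20): q=p/(1+c["k1"]*(q@q))
    return -R.T@t, R.T@np.array([q[0],q[1],1])
def onplane(n,uv,z):
    o,d=ray(n,uv); return o+d*(z-o[2])/d[2]
def tri(uvt,uvs):
    (a,d),(b,e)=ray("top",uvt),ray("side",uvs)
    s=np.linalg.lstsq(np.c_[d,-e],b-a,rcond=None)[0]; p,q=a+s[0]*d,b+s[1]*e
    return (p+q)/2,np.linalg.norm(p-q)
def proj(n,X):
    c=imaging.calibration(n)
    return cv2.projectPoints(np.array(X,float).reshape(-1,1,3),cv2.Rodrigues(np.array(c["R"]))[0],np.array(c["t"],float),K(c),np.array([c["k1"],0,0,0,0],float))[0][:,0]
tz=lambda x,y:(145+(x+.5)/2.963-.5,145+(y+.5)/2.962-.5)
sz=lambda x,y:(225+(x+.5)/3-.5,140+(y+.5)/3-.5)
E
python3 - <<'E'
from h import *
np.set_printoptions(precision=1,suppress=True)
def T(name,pts,z):
    P=np.array([onplane("top",tz(*p),z) for p in pts]); print(name,P[:,:2].tolist() if 0 else P.round(1)[:,:2].tolist()); return P
b=T("bar ends",[(483,252),(660,308)],10); d=b[0]-b[1]; print("len",np.linalg.norm(d),"mid",b.mean(0),"ang",np.arctan2(d[1],d[0]))
T("fin",[(547,270),(600,290)],33)
T("carrier base",[(30,100),(212,62),(222,108),(35,152)],3)
p=T("posts",[(45,117),(198,88)],70); d=p[0]-p[1]; print("len",np.linalg.norm(d),p.mean(0),np.arctan2(d[1],d[0]))
T("narrow roof",[(322,50),(412,40),(423,132),(332,141)],206)
T("wide roof",[(650,33),(745,40),(735,133),(640,122)],206)
T("wide base front",[(605,152),(692,167)],5)
T("narrow base front",[(340,171),(427,160)],5)
T("whead",[(665,138)],108);T("nhead",[(379,145)],108)
print("whead tri",tri(tz(665,138),sz(398,358)))
print("brass",onplane("top",tz(454,251),40)," vials",onplane("top",tz(519,230),40),onplane("top",tz(625,333),40))
print("white",onplane("top",tz(741,125),85),"stain",onplane("top",tz(245,63),70))
E
```

```text
bar ends [[453.7, -125.6], [396.5, -322.3]]
len 204.89449971200452 mid [ 425.1 -224.    10. ] ang 1.2877554457891154
fin [[434.8, -194.7], [414.4, -252.8]]
carrier base [[613.6, 389.9], [661.2, 184.1], [609.0, 170.9], [554.5, 381.5]]
posts [[585.8, 353.8], [620.9, 188.1]]
len 169.32786869165872 [603.3 271.   70. ] 1.7796980590631113
narrow roof [[640.3, 45.3], [652.1, -42.9], [561.3, -55.9], [550.4, 32.9]]
wide roof [[664.5, -276.5], [659.9, -370.1], [567.6, -360.6], [576.1, -267.6]]
wide base front [[568.9, -259.7], [554.4, -357.1]]
narrow base front [[540.6, 35.7], [555.3, -61.2]]
whead [[573.3, -309.0]]
nhead [[558.9, -10.2]]
whead tri (array([ 586.5, -316.9,   88.2]), np.float64(22.770251114193734))
brass [452.8 -92.7  40. ]  vials [ 477.3 -162.9   40. ] [ 368.4 -279.7   40. ]
white [ 592.1 -393.7   85. ] stain [649.2 138.1  70. ]
```

```bash
python3 - <<'E'
from h import *
t=cv2.imread("pics/top0.png"); s=cv2.imread("pics/side0.png")
r=lambda im,x,y,w,h,W,H:cv2.resize(im[y:y+h,x:x+w],(W,H),interpolation=cv2.INTER_CUBIC)
a=np.hstack([r(t,150,160,75,50,450,300),r(s,130,20,70,60,350,300)])
b=np.hstack([r(s,255,155,60,50,360,300),r(s,325,235,60,50,360,300),np.zeros((300,80,3),np.uint8)])
a[:, :]; cv2.imwrite("pics/mix1.png",np.vstack([a,b]))
R=Rot.from_quat(manip.state()["eef_rot"]).as_matrix(); print(R.round(4))
print("tcp side px",proj("side",[manip.state()["eef_pos"]]))
# predicted side pixels
print("whead side",proj("side",[[575,-313,108]]),"nhead",proj("side",[[559,-10,108]]))
E
```

```text
[[-9.000e-04 -8.921e-01  4.518e-01]
 [-1.200e-03  4.518e-01  8.921e-01]
 [-1.000e+00  3.000e-04 -1.500e-03]]
tcp side px [[163.98435139 107.3113545 ]]
whead side [[346.91817066 251.01155665]] nhead [[295.11154867 197.87635276]]
```

View pics/mix1.png

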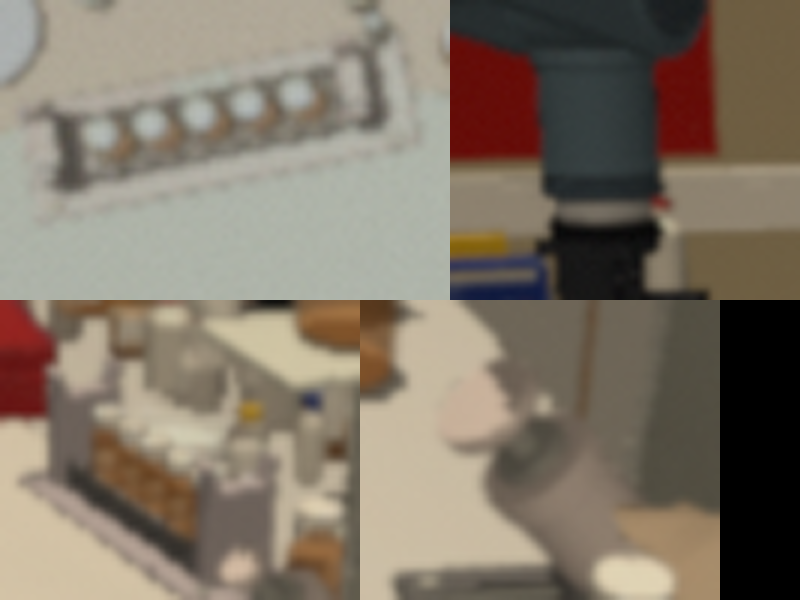

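Request:
servo_tool:
  fingers: [60,60,60,60,60,60,60,60,60,60,60,60,60,60,60,60,60,60,60,60]
  xyz:
    - [117,-480,-582]
    - [117,-480,-582]
    - [117,-480,-582]
    - [117,-480,-582]
    - [117,-480,-582]
    - [117,-480,-582]
    - [117,-480,-582]
    - [117,-480,-582]
    - [117,-480,-582]
    - [117,-480,-582]
    - [117,-480,-582]
    - [117,-480,-582]
    - [117,-480,-582]
    - [117,-480,-582]
    - [117,-480,-582]
    - [117,-480,-582]
    - [117,-480,-582]
    - [117,-480,-582]
    - [117,-480,-582]
    - [117,-480,-582]
  twist: [1.385,1.385,1.385,1.385,1.385,1.385,1.385,1.385,1.385,1.385,1.385,1.385,1.385,1.385,1.385,1.385,1.385,1.385,1.385,1.385]

```text
t: 1.77
eef_pos: [424.6, -226.5, 140.0]
eef_rot: [0.101, 0.7, -0.102, 0.699]
force: [-0.2, -0.3, 0.4]
opening: 59.8
```

```bash
python3 - <<'E'
from h import *
t=imaging.read_camera("top")[:,:,::-1]; s=imaging.read_camera("side")[:,:,::-1]
cv2.imwrite("pics/top1.png",t);cv2.imwrite("pics/side1.png",s)
st=manip.state(); print(st["t"],np.round(st["eef_pos"],1),np.round(st["joint_pos"],3)); R=Rot.from_quat(st["eef_rot"]).as_matrix(); print(R.round(4))
X=st["eef_pos"]; print(proj("top",[X]),proj("side",[X]))
r=lambda im,x,y,w,h,W,H:cv2.resize(im[y:y+h,x:x+w],(W,H),interpolation=cv2.INTER_CUBIC)
cv2.imwrite("pics/mix2.png",np.hstack([r(t,285,180,100,100,400,400),r(s,210,180,100,150,400,600)[:400]]))
# carrier from light post tops, head tri
P=[onplane("top",(150+x/6-.4,160+y/6-.4),73) for x,y in [(42,150),(352,80)]]
d=P[0]-P[1]; print("posts",P,np.linalg.norm(d),np.arctan2(d[1],d[0]),(P[0]+P[1])/2)
print("whead",tri(tz(665,138),(344.5,253)))
E
```

```text
1.8667 [ 424.  -222.9  140. ] [-7.320e-01  1.150e-01  1.943e+00 -1.000e-03  1.086e+00 -4.470e-01]
[[-2.500e-03  2.803e-01  9.599e-01]
 [ 6.000e-04  9.599e-01 -2.803e-01]
 [-1.000e+00 -1.000e-04 -2.500e-03]]
[[341.80318219 238.63177008]] [[266.11293375 226.37328048]]
posts [array([583.75923176, 363.47714069,  73.        ]), array([624.86399036, 198.19050894,  73.        ])] 170.3210844662498 1.8145395391454087 [604.31161106 280.83382481  73.        ]
whead (array([ 572.90933333, -309.5570718 ,  101.83264459]), np.float64(2.514221361270842))
```

View pics/mix2.png

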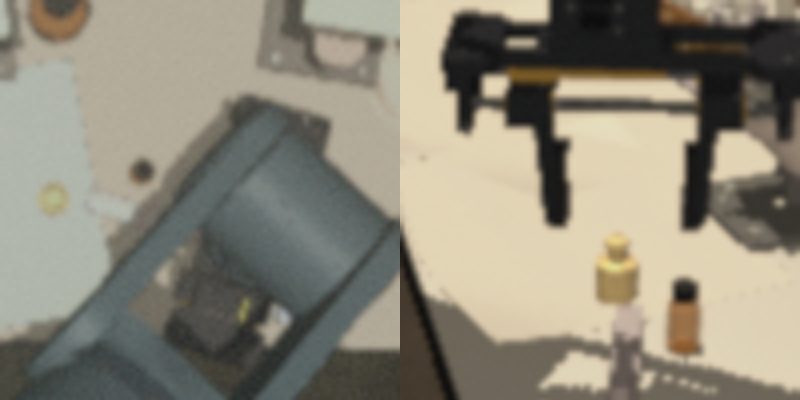

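The gripper straddles the bar: in the side crop the fingers are at about (555,220) and (692,225), with the bar at 625 between them. The gripper's 187 mm body lies along the jaws. Next I descend and grasp.

Request:
servo_tool:
  fingers: [60,60,60,60,60,60,60,60,60,0,0,0,0,0,0,0,0,0,0,0]
  xyz:
    - [20,0,0]
    - [45,0,0]
    - [70,0,0]
    - [88,0,0]
    - [98,0,0]
    - [103,0,0]
    - [106,0,0]
    - [107,0,0]
    - [107,0,0]
    - [107,0,0]
    - [107,0,0]
    - [107,0,0]
    - [107,0,0]
    - [107,0,0]
    - [107,0,0]
    - [107,0,0]
    - [107,0,0]
    - [107,0,0]
    - [107,0,0]
    - [107,0,0]
  twist: [0,0,0,0,0,0,0,0,0,0,0,0,0,0,0,0,0,0,0,0]

```text
t: 3.53
eef_pos: [423.7, -222.8, 32.9]
eef_rot: [0.1, 0.701, -0.1, 0.699]
force: [0.0, -0.1, -1.0]
opening: 9.7
```

Request:
servo_tool:
  fingers: [0,0,0,0,0,0,0,0,0,0,0,0,0,0,0,0,0,0,0,0]
  xyz:
    - [-5,0,0]
    - [-25,0,0]
    - [-60,0,0]
    - [-95,0,0]
    - [-130,0,0]
    - [-167,0,0]
    - [-167,15,-5]
    - [-167,40,-14]
    - [-167,72,-25]
    - [-167,106,-38]
    - [-167,143,-51]
    - [-167,179,-63]
    - [-167,215,-76]
    - [-167,251,-89]
    - [-167,287,-102]
    - [-167,322,-114]
    - [-167,352,-125]
    - [-167,377,-134]
    - [-167,393,-139]
    - [-167,399,-141]
  twist: [0,0,0,0,0,0,0,0,-0.05,-0.1,-0.15,-0.2,-0.25,-0.3,-0.35,-0.4,-0.45,-0.5,-0.525,-0.525]

```text
t: 5.2
eef_pos: [399.6, 201.8, 200.0]
eef_rot: [-0.086, 0.703, 0.087, 0.701]
force: [-0.3, -1.2, -0.3]
opening: 9.3
```

```bash
python3 - <<'E'
from h import *
t=imaging.read_camera("top")[:,:,::-1]; s=imaging.read_camera("side")[:,:,::-1]
cv2.imwrite("pics/top2.png",t);cv2.imwrite("pics/side2.png",s)
st=manip.state(); print(st["t"],np.round(st["eef_pos"],1),np.round(st["joint_pos"],3),st["opening"]); R=Rot.from_quat(st["eef_rot"]).as_matrix(); print(R.round(4))
d=np.array([605,281,st["eef_pos"][2]])-st["eef_pos"]; print("tool delta",R.T@d,"twist",-(1.812-np.pi/2-np.arctan2(R[1,2],R[0,2])))
r=lambda im,x,y,w,h,W,H:cv2.resize(im[y:y+h,x:x+w],(W,H),interpolation=cv2.INTER_CUBIC)
cv2.imwrite("pics/mix3.png",np.hstack([r(t,150,150,100,100,400,400),r(s,180,130,100,100,400,400)]))
print(proj("top",[st["eef_pos"]]),proj("side",[st["eef_pos"]]))
E
```

```text
5.3 [400.  200.3 200. ] [ 1.970e-01 -4.700e-02  1.972e+00  1.000e-03  1.220e+00 -4.600e-02] 9.695443312741325
[[-3.200e-03 -2.400e-01  9.708e-01]
 [ 3.000e-04  9.708e-01  2.400e-01]
 [-1.000e+00  1.100e-03 -3.000e-03]]
tool delta [ -0.63403412  29.18306854 218.41383682] twist 0.0011412138221154333
[[197.72542598 242.80888161]] [[221.14395525 146.14093875]]
```

View pics/mix3.png

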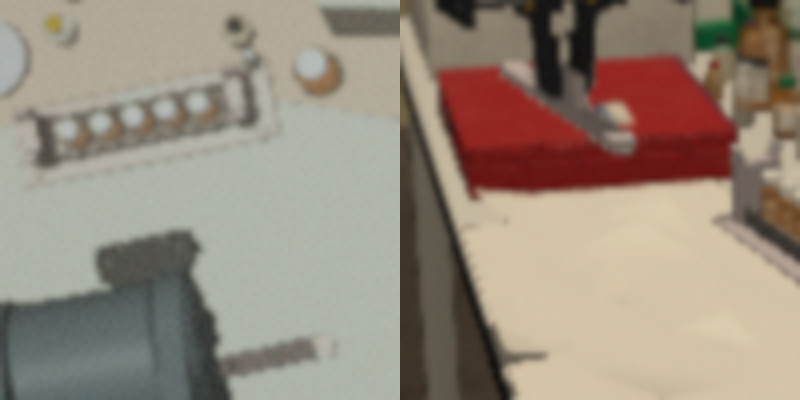

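```bash
python3 - <<'E'
from h import *
st=manip.state();p=np.array(st["eef_pos"]);R=Rot.from_quat(st["eef_rot"]).as_matrix()
y=R[:,1]
e=onplane("top",(150+333/4-.4,150+345/4-.4),177); print("top right end",e,(e-p)@y,(e-p)@R[:,2])
# side: centre of end face of right end (619,143) z172, intersect ray with vertical plane of bar
for uv in [(619+5,143)]:
    o,d=ray("side",(180+(uv[0]-400)/4-.4,130+uv[1]/4-.4)); n=R[:,2]; q=o+d*((p-o)@n)/(d@n); print(q,(q-p)@y)
# far end
o,d=ray("side",(180+(510-400)/4-.4,130+65/4-.4)); q=o+d*((p-o)@n)/(d@n); print(q,(q-p)@y)
E
```

```text
top right end [423.31955335 101.31826501 177.        ] -101.67406074839104 -1.0064181249563324
[423.19168511 105.94874546 170.65789967] -97.1551134364557
[373.34598168 307.61111934 172.54654022] 110.57815438715917
```

Request:
servo_tool:
  fingers: [0,0,0,0,0,0,0,0,0,0,0,0,0,0,0]
  xyz:
    - [0,3,15]
    - [0,6,45]
    - [0,10,80]
    - [0,13,115]
    - [0,17,150]
    - [0,21,180]
    - [0,24,203]
    - [0,25,215]
    - [0,25,218]
    - [20,25,218]
    - [40,25,218]
    - [60,25,218]
    - [70,25,218]
    - [75,25,218]
    - [75,25,218]
  twist: [0,0,0,0,0,0,0,0,0,0,0,0,0,0,0]

```text
t: 6.55
eef_pos: [604.5, 275.9, 123.2]
eef_rot: [-0.085, 0.704, 0.085, 0.7]
force: [0.2, -0.9, -1.0]
opening: 10.0
```

```bash
python3 - <<'E'
from h import *
t=imaging.read_camera("top")[:,:,::-1]; s=imaging.read_camera("side")[:,:,::-1]
cv2.imwrite("pics/top3.png",t);cv2.imwrite("pics/side3.png",s)
st=manip.state(); print(st["t"],np.round(st["eef_pos"],1),np.round(st["joint_pos"],3),st["opening"]); R=Rot.from_quat(st["eef_rot"]).as_matrix(); print(R.round(4))
r=lambda im,x,y,w,h,W,H:cv2.resize(im[y:y+h,x:x+w],(W,H),interpolation=cv2.INTER_CUBIC)
cv2.imwrite("pics/mix4.png",np.hstack([r(t,150,155,75,50,390,260)[:260],r(s,240,140,80,80,400,400)[:260]]) if 0 else np.hstack([cv2.copyMakeBorder(r(t,150,155,66,50,396,300),0,200,0,0,cv2.BORDER_CONSTANT),r(s,250,140,66,83,400,500)]))
E
```

```text
6.65 [605.9 276.6 125.4] [2.500e-01 5.110e-01 1.456e+00 1.000e-03 1.176e+00 8.000e-03] 9.492959704950321
[[-2.000e-03 -2.395e-01  9.709e-01]
 [ 6.000e-04  9.709e-01  2.395e-01]
 [-1.000e+00  1.000e-03 -1.800e-03]]
```

View pics/mix4.png

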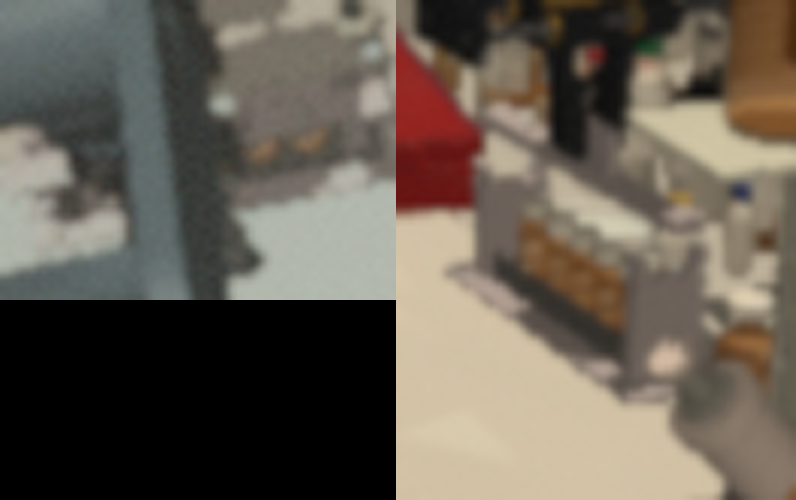

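```bash
python3 - <<'E'
from h import *
a=1.812;c0=np.array([604.5,281,0])
yv=np.array([np.cos(a),np.sin(a),0]);xv=np.array([np.sin(a),-np.cos(a),0]);zv=np.array([0,0,1])
C=lambda x,y,z:c0+x*xv+y*yv+z*zv
f=lambda X:[(396+(u-250+.5)*400/66,(v-140+.5)*500/83) for u,v in proj("side",X)]
for n,P in [("base R front/back",[C(-33,-110,0),C(33,-110,0)]),("base L front",[C(-33,110,0)]),("forkfloor R",[C(-12,-92,62),C(12,-92,62)]),("prongR",[C(-14,-92,76),C(14,-92,76)]),("prongL",[C(-14,92,76),C(14,92,76)])]:
    print(n,np.round(f(P),0).tolist())
st=manip.state();p=np.array(st["eef_pos"]);R=Rot.from_quat(st["eef_rot"]).as_matrix()
B=lambda x,y,z:p+x*R[:,2]+(y+4)*R[:,1]+(z-33)*zv
print("bar R end",np.round(f([B(-9,-105,0),B(9,-105,0),B(-9,-105,10),B(9,-105,10)])).tolist(),"L",np.round(f([B(-9,105,10),B(9,105,10)])).tolist())
s=cv2.imread("pics/side3.png");t=cv2.imread("pics/top0.png")
k=cv2.resize(s[160:200,265:318],(530,400),interpolation=cv2.INTER_CUBIC)
cv2.imwrite("pics/k.png",k)
E
```

```text
base R front/back [[633.0, 412.0], [742.0, 389.0]]
base L front [[435.0, 276.0]]
forkfloor R [[654.0, 282.0], [694.0, 274.0]]
prongR [[651.0, 257.0], [698.0, 248.0]]
prongL [[480.0, 155.0], [524.0, 148.0]]
bar R end [[676.0, 233.0], [706.0, 227.0], [676.0, 214.0], [707.0, 209.0]] L [[478.0, 102.0], [507.0, 98.0]]
```

View pics/k.png

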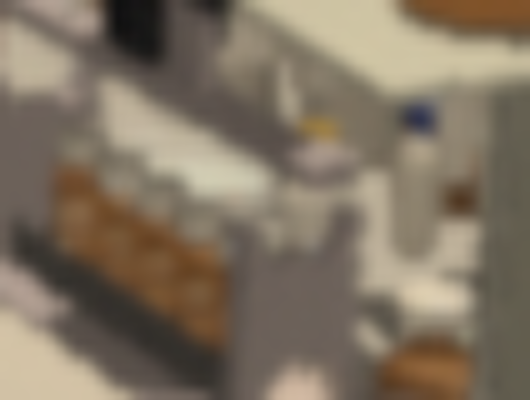

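Request:
servo_tool:
  fingers: [0,0,0,0,0,0,0,0,0,0,0,0]
  xyz:
    - [4,0,0]
    - [9,0,0]
    - [14,0,0]
    - [19,0,0]
    - [22,0,0]
    - [24,0,0]
    - [26,0,0]
    - [27,0,0]
    - [28,0,0]
    - [29,0,0]
    - [29,0,0]
    - [29,0,0]
  twist: [0,0,0,0,0,0,0,0,0,0,0,0]

```text
t: 7.65
eef_pos: [605.9, 276.7, 96.6]
eef_rot: [-0.085, 0.703, 0.086, 0.701]
force: [0.5, -0.3, -0.4]
opening: 9.8
```

```bash
python3 - <<'E'
from h import *
s=imaging.read_camera("side")[:,:,::-1]; cv2.imwrite("pics/side4.png",s)
cv2.imwrite("pics/k2.png",cv2.resize(s[145:210,250:318],(600,574),interpolation=cv2.INTER_CUBIC))
st=manip.state(); print(st["t"],np.round(st["eef_pos"],1),np.round(st["force"],2),np.round(st["ft_torque"],2),st["opening"])
E
```

```text
7.7 [606.  276.7  96.6] [ 0.29 -0.23 -0.18] [-0.09 -0.01 -0.01] 9.568492011853559
```

View pics/k2.png

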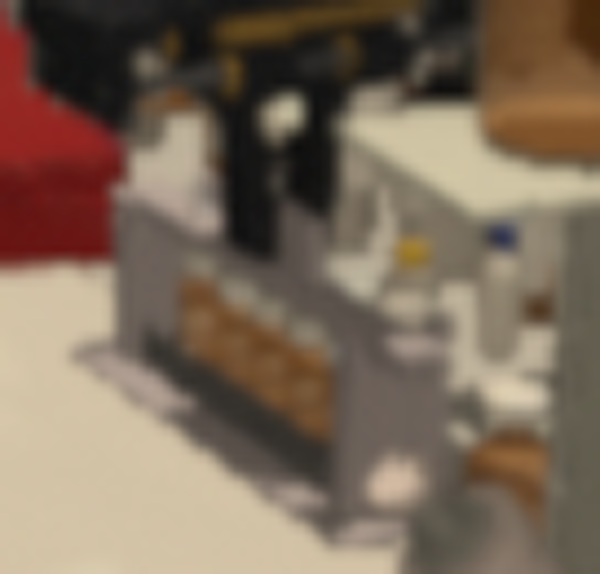

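The bar is now down between the prongs: its end is at about (415,345) and the post spans 340–450. I feel no contact yet, so I'll lower the last few mm.

Request:
servo_tool:
  fingers: [0,0,0,0,0,0]
  xyz:
    - [0.5,0,0]
    - [1,0,0]
    - [1.5,0,0]
    - [2,0,0]
    - [2,0,0]
    - [2,0,0]
  twist: [0,0,0,0,0,0]

```text
t: 8.2
eef_pos: [606.2, 276.8, 95.0]
eef_rot: [-0.085, 0.702, 0.086, 0.702]
force: [-0.2, -0.3, 2.2]
opening: 9.8
```

Request:
servo_tool:
  fingers: [14,18,24,30,36,40,40,40]
  xyz:
    - [0,0,0]
    - [0,0,0]
    - [0,0,0]
    - [0,0,0]
    - [0,0,0]
    - [0,0,0]
    - [0,0,0]
    - [0,0,0]
  twist: [0,0,0,0,0,0,0,0]

```text
t: 8.87
eef_pos: [606.2, 276.7, 95.0]
eef_rot: [-0.085, 0.702, 0.086, 0.702]
force: [0.5, 0.3, -0.7]
opening: 40.1
```

Request:
servo_tool:
  fingers: [40,40,40,40,40,40,40,40,40,40]
  xyz:
    - [-4,0,0]
    - [-12,0,0]
    - [-25,0,0]
    - [-45,0,0]
    - [-70,0,0]
    - [-105,0,0]
    - [-145,0,0]
    - [-185,0,0]
    - [-205,0,0]
    - [-205,0,0]
  twist: [0,0,0,0,0,0,0,0,0,0]

```text
t: 9.7
eef_pos: [609.0, 277.4, 309.5]
eef_rot: [-0.084, 0.698, 0.086, 0.706]
force: [-0.6, -0.1, 0.5]
opening: 40.0
```

```bash
python3 - <<'E'
from h import *
s=imaging.read_camera("side")[:,:,::-1]; cv2.imwrite("pics/side5.png",s)
t=imaging.read_camera("top")[:,:,::-1]; cv2.imwrite("pics/top5.png",t)
cv2.imwrite("pics/k3.png",np.hstack([cv2.resize(s[155:205,258:308],(400,400),interpolation=cv2.INTER_CUBIC),cv2.resize(t[155:205,150:220],(400,286),interpolation=cv2.INTER_CUBIC)[:286].repeat(1,0) if 0 else cv2.resize(t[150:220,150:220],(400,400),interpolation=cv2.INTER_CUBIC)]))
st=manip.state(); print(st["t"],np.round(st["eef_pos"],1),np.round(st["force"],2),st["opening"],np.round(st["joint_pos"],3))
E
```

```text
9.8 [606.9 276.7 302.5] [ 0.17 -0.44  0.05] 40.4081720405184 [2.500e-01 3.510e-01 1.308e+00 1.000e-03 1.481e+00 8.000e-03]
```

View pics/k3.png

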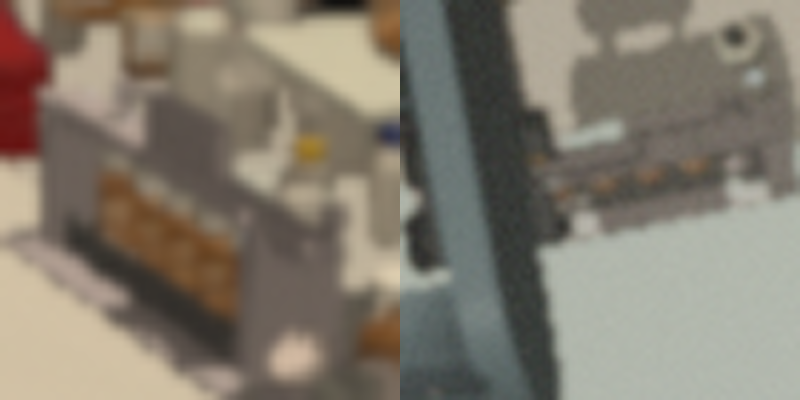

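The bar sits in both forks, with the fin upright at about (180,130) in the crop. I can only tilt the tool through the reach limit, so I'll go high over free space and see what happens when the arm is stretched along the pump's heading.

Request:
servo_tool:
  fingers: [0,0,0,0,0,0,0,0,0,0,0,0,0,0,0,0,0,0,0,0]
  xyz:
    - [-15,0,0]
    - [-45,0,0]
    - [-80,0,0]
    - [-115,0,0]
    - [-150,0,0]
    - [-180,0,0]
    - [-200,-8,0]
    - [-200,-30,3]
    - [-200,-60,6]
    - [-200,-95,10]
    - [-200,-130,14]
    - [-200,-165,18]
    - [-200,-200,22]
    - [-200,-230,26]
    - [-200,-250,29]
    - [-200,-262,31]
    - [-200,-262,31]
    - [-200,-262,31]
    - [-200,-262,31]
    - [-200,-262,31]
  twist: [0,0,0,0,-0.1,-0.2,-0.3,-0.4,-0.5,-0.6,-0.7,-0.8,-0.9,-1,-1.1,-1.21,-1.21,-1.21,-1.21,-1.21]

```text
t: 11.47
eef_pos: [698.8, 30.8, 502.1]
eef_rot: [-0.469, 0.528, 0.469, 0.53]
force: [-0.4, -0.9, -0.5]
opening: 0.4
```

```bash
python3 - <<'E'
from h import *
from scipy.optimize import least_squares
st=manip.state(); print(st["t"],np.round(st["eef_pos"],1),np.round(st["joint_pos"],3)); print(Rot.from_quat(st["eef_rot"]).as_matrix().round(3))
p=st["eef_pos"];q=st["joint_pos"]
D=np.array([[.181,1.608,562.4,257],[.115,1.943,464,140],[-.047,1.972,431.4,200],[.511,1.456,655.6,125.4],[.351,1.308,656.5,302.5],[q[1],q[2],np.sqrt(p[0]**2+p[1]**2-118**2),p[2]]])
def f(v):
    a,L1,L2,e,h=v; q2=D[:,0];q=q2+D[:,1]
    return np.r_[a+L1*np.sin(q2)+L2*np.sin(q)+e*np.cos(q)-D[:,2],h+L1*np.cos(q2)+L2*np.cos(q)-e*np.sin(q)-D[:,3]]
r=least_squares(f,[0,400,400,0,200]);print(r.x.round(1),np.abs(r.fun).max())
s=imaging.read_camera("side")[:,:,::-1]; cv2.imwrite("pics/side6.png",s)
t=imaging.read_camera("top")[:,:,::-1]; cv2.imwrite("pics/top6.png",t)
E
```

```text
11.4667 [698.8  30.8 502.1] [-0.126  0.407  0.848  0.002  1.885 -1.577]
[[ 0.002 -0.993  0.119]
 [ 0.002  0.119  0.993]
 [-1.    -0.002  0.002]]
[ -0.7 439.8 515.   87.   21. ] 0.6801073741447681
```

Request:
servo_tool:
  fingers: [0,0,0,0,0,0,0,0,0,0,0,0,0,0]
  xyz:
    - [0,-15,0]
    - [0,-40,0]
    - [0,-65,0]
    - [0,-85,0]
    - [0,-100,0]
    - [0,-108,0]
    - [0,-114,0]
    - [0,-120,0]
    - [0,-125,0]
    - [0,-130,0]
    - [0,-135,0]
    - [0,-140,0]
    - [0,-140,0]
    - [0,-140,0]
  twist: [0,0,0,0,0,0,0,0,0,0,0,0,0,0]

```text
t: 12.73
eef_pos: [820.0, 13.8, 493.0]
eef_rot: [-0.473, 0.524, 0.466, 0.534]
force: [0.5, -0.6, -0.6]
opening: 0.3
```

```bash
python3 - <<'E'
from h import *
st=manip.state(); print(st["t"],np.round(st["eef_pos"],1),np.round(st["joint_pos"],3)); print(Rot.from_quat(st["eef_rot"]).as_matrix().round(3))
E
```

```text
12.7333 [820.   13.8 493. ] [-0.129  0.789  0.299  0.005  2.036 -1.579]
[[ 0.018 -0.993  0.118]
 [ 0.002  0.118  0.993]
 [-1.    -0.018  0.004]]
```

Request:
servo_tool:
  fingers: [0,0,0,0,0,0,0,0,0,0,0,0]
  xyz:
    - [-17,-30,0]
    - [-34,-60,0]
    - [-51,-90,0]
    - [-68,-120,0]
    - [-85,-150,0]
    - [-102,-180,0]
    - [-119,-210,0]
    - [-136,-240,0]
    - [-153,-270,0]
    - [-170,-300,0]
    - [-190,-330,0]
    - [-190,-330,0]
  twist: [0,0,0,0,0,0,0,0,0,0,0,0]

```text
t: 13.73
eef_pos: [825.7, -10.6, 498.7]
eef_rot: [-0.48, 0.516, 0.458, 0.542]
force: [-0.3, -0.2, 0.2]
opening: 0.6
```

```bash
cat > st.py <<'E'
from h import *
st=manip.state(); R=Rot.from_quat(st["eef_rot"]).as_matrix()
print(round(st["t"],2),np.round(st["eef_pos"],1),np.round(st["joint_pos"],4),"F",np.round(st["force"],1)); print(R.round(3),"tilt",np.arccos(-R[2,0]).round(3),"head",np.arctan2(R[1,0],R[0,0]).round(3))
E
python3 st.py
```

```text
13.73 [825.7 -10.6 498.7] [-0.1593  0.7823  0.2987  0.0103  2.0135 -1.6067] F [-0.3 -0.2  0.2]
[[ 0.048 -0.992  0.118]
 [ 0.002  0.119  0.993]
 [-0.999 -0.047  0.007]] tilt 0.048 head 0.036
```

Request:
servo_tool:
  fingers: [0,0,0]
  xyz:
    - [-25,-60,-40]
    - [-25,-100,-60]
    - [-25,-100,-60]
  twist: [0,0,0]

```text
t: 13.98
eef_pos: [837.6, -65.5, 488.6]
eef_rot: [-0.487, 0.509, 0.45, 0.549]
force: [-0.3, -0.0, -0.8]
opening: 0.4
```

Request:
servo_tool:
  fingers: [0,0]
  xyz:
    - [-45,-100,0]
    - [-45,-100,0]
  twist: [0,0]

```text
t: 14.15
eef_pos: [845.6, -69.2, 490.5]
eef_rot: [-0.494, 0.501, 0.442, 0.557]
force: [0.3, 0.4, -0.2]
opening: 0.0
```

Request:
servo_tool:
  fingers: [0,0]
  xyz:
    - [-45,-100,0]
    - [-45,-100,0]
  twist: [0,0]

```text
t: 14.32
eef_pos: [852.7, -71.3, 496.4]
eef_rot: [-0.502, 0.492, 0.433, 0.564]
force: [-0.2, -1.1, -0.0]
opening: 0.6
```

Request:
servo_tool:
  fingers: [0]
  xyz:
    - [-45,-100,0]
  twist: [0]

```text
t: 14.4
eef_pos: [858.2, -72.8, 500.6]
eef_rot: [-0.508, 0.485, 0.426, 0.57]
force: [0.1, -0.0, 0.1]
opening: 0.3
```

```bash
python3 st.py
```

```text
14.4 [858.2 -72.8 500.6] [-0.2323  0.7844  0.2989  0.0323  1.894  -1.6689] F [ 0.1 -0.   0.1]
[[ 0.166 -0.979  0.12 ]
 [-0.008  0.12   0.993]
 [-0.986 -0.166  0.012]] tilt 0.167 head -0.047
```

Request:
servo_tool:
  fingers: [0]
  xyz:
    - [-35,-100,-25]
  twist: [0]

```text
t: 14.48
eef_pos: [864.4, -81.9, 505.2]
eef_rot: [-0.516, 0.476, 0.419, 0.576]
force: [0.2, -0.1, 0.2]
opening: 0.1
```

Request:
servo_tool:
  fingers: [0]
  xyz:
    - [-35,-100,-25]
  twist: [0]

```text
t: 14.57
eef_pos: [870.2, -93.6, 508.9]
eef_rot: [-0.523, 0.469, 0.411, 0.581]
force: [0.9, 0.6, -0.2]
opening: 0.4
```

Request:
servo_tool:
  fingers: [0]
  xyz:
    - [-30,-100,-25]
  twist: [0]

```text
t: 14.65
eef_pos: [876.2, -104.5, 512.8]
eef_rot: [-0.53, 0.461, 0.403, 0.587]
force: [-0.0, 0.1, -0.7]
opening: 0.4
```

Request:
servo_tool:
  fingers: [0]
  xyz:
    - [-25,-100,-25]
  twist: [0]

```text
t: 14.73
eef_pos: [882.7, -115.2, 516.0]
eef_rot: [-0.537, 0.453, 0.394, 0.593]
force: [0.4, -0.4, -0.2]
opening: 0.6
```

Request:
servo_tool:
  fingers: [0]
  xyz:
    - [-25,-100,-25]
  twist: [0]

```text
t: 14.82
eef_pos: [888.8, -125.4, 519.5]
eef_rot: [-0.544, 0.445, 0.385, 0.598]
force: [-0.2, -0.5, -0.2]
opening: 0.3
```

Request:
servo_tool:
  fingers: [0]
  xyz:
    - [-20,-100,-25]
  twist: [0]

```text
t: 14.9
eef_pos: [895.1, -135.4, 523.2]
eef_rot: [-0.551, 0.437, 0.376, 0.603]
force: [-0.4, -0.3, -0.4]
opening: 0.2
```

Request:
servo_tool:
  fingers: [0]
  xyz:
    - [-15,-100,-25]
  twist: [0]

```text
t: 14.98
eef_pos: [901.9, -145.1, 526.1]
eef_rot: [-0.558, 0.429, 0.366, 0.608]
force: [0.5, 0.4, -0.5]
opening: 0.6
```

```bash
python3 st.py
```

```text
14.98 [ 901.9 -145.1  526.1] [-0.3149  0.7731  0.2982  0.0812  1.7053 -1.7443] F [ 0.5  0.4 -0.5]
[[ 0.363 -0.925  0.114]
 [-0.034  0.109  0.993]
 [-0.931 -0.364  0.008]] tilt 0.373 head -0.092
```

Request:
servo_tool:
  fingers: [0]
  xyz:
    - [-5,-100,-10]
  twist: [0]

```text
t: 15.07
eef_pos: [910.9, -150.5, 527.5]
eef_rot: [-0.565, 0.422, 0.356, 0.614]
force: [-0.2, 0.0, -0.1]
opening: 0.4
```

Request:
servo_tool:
  fingers: [0]
  xyz:
    - [-5,-100,-10]
  twist: [0]

```text
t: 15.15
eef_pos: [919.8, -154.1, 528.6]
eef_rot: [-0.571, 0.414, 0.346, 0.619]
force: [-0.7, 0.5, -0.0]
opening: 0.7
```

Request:
servo_tool:
  fingers: [0]
  xyz:
    - [0,-100,-10]
  twist: [0]

```text
t: 15.23
eef_pos: [928.7, -157.8, 530.2]
eef_rot: [-0.578, 0.406, 0.336, 0.623]
force: [0.4, 0.1, -0.4]
opening: 0.2
```

Request:
servo_tool:
  fingers: [0]
  xyz:
    - [0,-100,-10]
  twist: [0]

```text
t: 15.32
eef_pos: [937.2, -161.5, 531.9]
eef_rot: [-0.584, 0.398, 0.326, 0.628]
force: [0.1, 0.8, -0.6]
opening: 0.5
```

Request:
servo_tool:
  fingers: [0]
  xyz:
    - [0,-100,-10]
  twist: [0]

```text
t: 15.4
eef_pos: [945.0, -165.0, 535.1]
eef_rot: [-0.59, 0.39, 0.316, 0.632]
force: [-0.4, -0.1, -1.0]
opening: 0.2
```

Request:
servo_tool:
  fingers: [0]
  xyz:
    - [0,-100,-10]
  twist: [0]

```text
t: 15.48
eef_pos: [952.1, -168.3, 539.2]
eef_rot: [-0.596, 0.381, 0.306, 0.636]
force: [0.1, 0.7, 0.6]
opening: 0.4
```

Request:
servo_tool:
  fingers: [0]
  xyz:
    - [0,-100,-10]
  twist: [0]

```text
t: 15.57
eef_pos: [958.6, -171.5, 544.5]
eef_rot: [-0.602, 0.373, 0.296, 0.64]
force: [0.2, 0.5, 1.2]
opening: 0.1
```

Request:
servo_tool:
  fingers: [0]
  xyz:
    - [5,-100,-10]
  twist: [0]

```text
t: 15.65
eef_pos: [965.3, -174.7, 549.8]
eef_rot: [-0.608, 0.365, 0.286, 0.644]
force: [0.1, 0.6, 0.5]
opening: 0.4
```

Request:
servo_tool:
  fingers: [0]
  xyz:
    - [5,-100,-10]
  twist: [0]

```text
t: 15.73
eef_pos: [971.6, -177.7, 555.3]
eef_rot: [-0.614, 0.356, 0.276, 0.648]
force: [-0.5, -1.0, -0.6]
opening: 0.1
```

Request:
servo_tool:
  fingers: [0]
  xyz:
    - [5,-100,-10]
  twist: [0]

```text
t: 15.82
eef_pos: [977.2, -180.6, 561.8]
eef_rot: [-0.62, 0.348, 0.265, 0.652]
force: [-0.2, -0.4, -1.2]
opening: 0.6
```

```bash
python3 st.py && python3 - <<'E'
from h import *
# check bar position with arm clear
s=imaging.read_camera("side")[:,:,::-1]; cv2.imwrite("pics/side7.png",s)
t=imaging.read_camera("top")[:,:,::-1]; cv2.imwrite("pics/top7.png",t)
E
```

```text
15.82 [ 977.2 -180.6  561.8] [-0.3386  0.7826  0.2987  0.1266  1.3991 -1.7667] F [-0.2 -0.4 -1.2]
[[ 0.617 -0.777  0.125]
 [-0.085  0.091  0.992]
 [-0.782 -0.623 -0.01 ]] tilt 0.672 head -0.137
```

Request:
servo_tool:
  fingers: [0,0,0,0,0,0,0,0,0,0,0,0,0,0,0,0,0,0,0,0]
  xyz:
    - [-4,14,-5]
    - [-13,42,-14]
    - [-23,77,-26]
    - [-34,113,-38]
    - [-44,150,-50]
    - [-55,186,-63]
    - [-66,222,-75]
    - [-77,259,-87]
    - [-87,295,-100]
    - [-98,331,-112]
    - [-109,368,-124]
    - [-120,404,-136]
    - [-130,440,-148]
    - [-141,477,-161]
    - [-150,508,-171]
    - [-157,530,-179]
    - [-161,542,-183]
    - [-162,546,-184]
    - [-162,546,-184]
    - [-162,546,-184]
  twist: [0,0,0,0,0,0,0,0,0,0,0,0,0,0,0,0,0,0,0,0]

```text
t: 17.58
eef_pos: [430.1, -299.7, 352.0]
eef_rot: [-0.62, 0.348, 0.265, 0.651]
force: [0.0, 0.1, 0.5]
opening: 0.4
```

```bash
python3 st.py && python3 - <<'E'
from h import *
st=manip.state();R=Rot.from_quat(st["eef_rot"]).as_matrix();p=np.array(st["eef_pos"]);H=np.array([574,-311,107])
for k in (59,30): print(k,(R.T@(H-(19+k)*R[:,0]-p)).round(1),(H-(19+k)*R[:,0]).round(1))
E
```

```text
17.58 [ 430.1 -299.7  352. ] [-1.1563 -0.3482  2.0355  0.6231  1.1408 -2.781 ] F [0.  0.1 0.5]
[[ 0.618 -0.776  0.125]
 [-0.087  0.091  0.992]
 [-0.782 -0.624 -0.011]] tilt 0.674 head -0.14
59 [203.4  40.    9.6] [ 525.8 -304.2  168. ]
30 [232.4  40.    9.6] [ 543.7 -306.7  145.3]
```

Request:
servo_tool:
  fingers: [0,0,0,0,0,0,0,0,0,0,0,0,0]
  xyz:
    - [5,10,2]
    - [15,30,6]
    - [40,40,9.6]
    - [70,40,9.6]
    - [105,40,9.6]
    - [140,40,9.6]
    - [170,40,9.6]
    - [190,40,9.6]
    - [203,40,9.6]
    - [210,40,9.6]
    - [212,40,9.6]
    - [212,40,9.6]
    - [212,40,9.6]
  twist: [0,0,0,0,0,0,0,0,0,0,0,0,0]

```text
t: 18.67
eef_pos: [531.3, -305.0, 161.9]
eef_rot: [-0.62, 0.348, 0.264, 0.651]
force: [0.8, -0.3, 0.2]
opening: -0.0
```

```bash
python3 st.py && python3 - <<'E'
from h import *
s=imaging.read_camera("side")[:,:,::-1]; cv2.imwrite("pics/side8.png",s)
t=imaging.read_camera("top")[:,:,::-1]; cv2.imwrite("pics/top8.png",t)
st=manip.state();R=Rot.from_quat(st["eef_rot"]).as_matrix();p=np.array(st["eef_pos"])
tip=p+19*R[:,0]
print("tip px",proj("side",[tip]),proj("top",[tip]), "head pred",proj("side",[[574,-311,107]]))
r=lambda im,x,y,w,h,W,H:cv2.resize(im[y:y+h,x:x+w],(W,H),interpolation=cv2.INTER_CUBIC)
cv2.imwrite("pics/mix5.png",np.hstack([r(s,310,205,70,80,525,600),np.vstack([r(t,340,165,50,50,275,275),np.zeros((25,275,3),np.uint8),r(s,255,155,55,60,275,300)])]))
E
```

```text
18.67 [ 531.3 -305.   161.9] [-0.939   0.1218  2.0408  0.8346  0.6481 -2.9877] F [ 0.8 -0.3  0.2]
[[ 0.618 -0.776  0.125]
 [-0.087  0.09   0.992]
 [-0.781 -0.624 -0.012]] tilt 0.674 head -0.14
tip px [[332.89660516 234.52655941]] [[370.63887767 199.6740101 ]] head pred [[346.05446258 251.03907286]]
```

View pics/mix5.png

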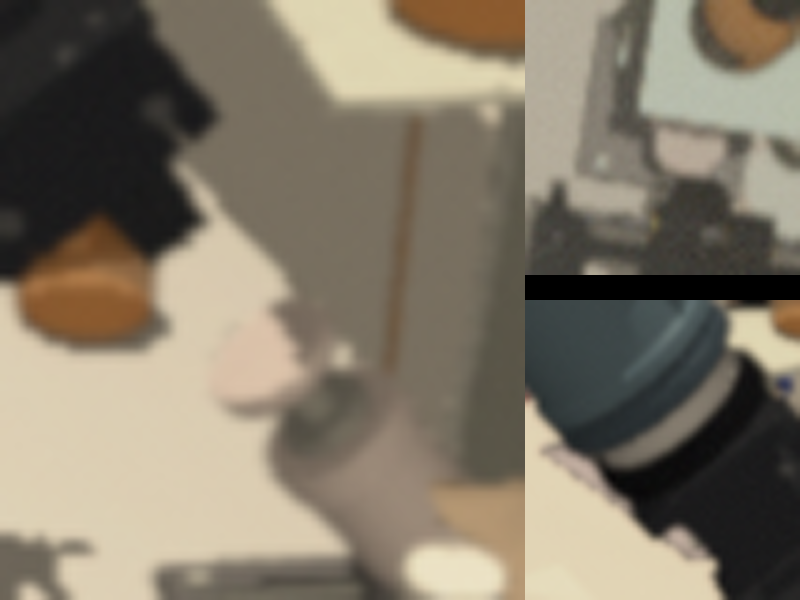

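In the side crop the tip is at about (180,230), on line with the wide head at (255,355), and the roof is clear. I'll go on to just short of the head and watch joint 6, which is near its limit.

Request:
servo_tool:
  fingers: [0,0,0,0,0,0,0]
  xyz:
    - [5,1,0.5]
    - [12,2,1]
    - [20,2,1]
    - [28,2,1]
    - [33,2,1]
    - [35,2,1]
    - [35,2,1]
  twist: [0.02,0.04,0.05,0.05,0.05,0.05,0.05]

```text
t: 19.35
eef_pos: [551.6, -306.9, 132.8]
eef_rot: [-0.604, 0.354, 0.256, 0.667]
force: [0.7, -0.3, 0.8]
opening: 0.3
```

```bash
python3 st.py
```

```text
19.35 [ 551.6 -306.9  132.8] [-0.9051  0.2148  2.0082  0.893   0.5882 -2.9851] F [ 0.7 -0.3  0.8]
[[ 0.618 -0.769  0.164]
 [-0.087  0.14   0.986]
 [-0.781 -0.624  0.02 ]] tilt 0.674 head -0.14
```

Request:
servo_tool:
  fingers: [0,0,0,0,0,0,0,0]
  xyz:
    - [4,0,0]
    - [8,0,0]
    - [11,0,0]
    - [14,0,0]
    - [16,0,0]
    - [18,0,0]
    - [18,0,0]
    - [18,0,0]
  twist: [0,0,0,0,0,0,0,0]

```text
t: 20.02
eef_pos: [562.7, -308.5, 118.8]
eef_rot: [-0.604, 0.354, 0.256, 0.667]
force: [-2.3, 0.8, 4.1]
opening: 0.6
```

```bash
echo 'print("axial",(-R[:,0]@np.array(st["force"])).round(2), st["ft_torque"])' >> st.py && python3 st.py
```

```text
20.02 [ 562.7 -308.5  118.8] [-0.8881  0.2621  1.9867  0.9224  0.5618 -3.0077] F [-2.3  0.8  4.1]
[[ 0.618 -0.769  0.164]
 [-0.087  0.14   0.986]
 [-0.781 -0.624  0.02 ]] tilt 0.674 head -0.14
axial 4.66 [0.0967989  0.27782054 0.01847962]
```

Request:
servo_tool:
  fingers: [0,0,0,0,0,0,0,0]
  xyz:
    - [2,0,0]
    - [4,0,0]
    - [6,0,0]
    - [8,0,0]
    - [9,0,0]
    - [10,0,0]
    - [10,0,0]
    - [10,0,0]
  twist: [0,0,0,0,0,0,0,0]

```text
t: 20.68
eef_pos: [568.9, -309.5, 111.3]
eef_rot: [-0.604, 0.354, 0.256, 0.667]
force: [-7.3, 2.2, 7.6]
opening: 0.4
```

```bash
python3 st.py
```

```text
20.68 [ 568.9 -309.5  111.3] [-0.8792  0.2877  1.9742  0.939   0.5483 -3.0206] F [-7.3  2.2  7.6]
[[ 0.618 -0.769  0.163]
 [-0.087  0.14   0.986]
 [-0.781 -0.624  0.019]] tilt 0.674 head -0.14
axial 10.66 [0.26643204 0.32647954 0.16003529]
```

Request:
servo_tool:
  fingers: [0,0,0,0,0,0,0,0]
  xyz:
    - [1,0,0]
    - [2,0,0]
    - [2,0,0]
    - [2,0,0]
    - [2,0,0]
    - [2,0,0]
    - [2,0,0]
    - [2,0,0]
  twist: [0,0,0,0,0,0,0,0]

```text
t: 21.35
eef_pos: [569.3, -309.5, 111.0]
eef_rot: [-0.604, 0.354, 0.256, 0.666]
force: [-30.9, 9.2, 29.7]
opening: 0.0
```

```bash
python3 st.py
```

```text
21.35 [ 569.3 -309.5  111. ] [-0.8789  0.2889  1.9737  0.9408  0.548  -3.0231] F [-30.9   9.2  29.7]
[[ 0.619 -0.769  0.162]
 [-0.087  0.139  0.987]
 [-0.781 -0.624  0.019]] tilt 0.675 head -0.14
axial 43.11 [0.83242808 1.22609465 0.47556047]
```

The force rose from 10.7 to 43 N over about 0.5 mm, so this is the hard stop. Releasing for the second stroke.

Request:
servo_tool:
  fingers: [0,0,0,0,0,0,0,0,0,0,0]
  xyz:
    - [-3,0,0]
    - [-7,0,0]
    - [-12,0,0]
    - [-17,0,0]
    - [-21,0,0]
    - [-25,0,0]
    - [-25,0,0]
    - [-25,0,0]
    - [-25,0,0]
    - [-25,0,0]
    - [-25,0,0]
  twist: [0,0,0,0,0,0,0,0,0,0,0]

```text
t: 22.27
eef_pos: [553.8, -307.2, 130.3]
eef_rot: [-0.604, 0.354, 0.256, 0.666]
force: [-0.2, 0.0, -0.8]
opening: 0.6
```

```bash
python3 st.py && python3 - <<'E'
from h import *
st=manip.state();R=Rot.from_quat(st["eef_rot"]).as_matrix()
print("to stop",R.T@(np.array([569.0,-309.5,111.2])-st["eef_pos"]))
s=imaging.read_camera("side"); cv2.imwrite("pics/side9.png",s[:,:,::-1])
# head centroid (light pinkish blob) compared with before pressing
for n in ("side0","side8","side9"):
    im=cv2.imread(f"pics/{n}.png")[240:264,330:362].astype(int)
    m=((im[:,:,2]>170)&(im[:,:,2]-im[:,:,0]>15)&(im[:,:,2]-im[:,:,0]<60)).astype(np.uint8)
    k,l,stt,c=cv2.connectedComponentsWithStats(m); print(n,[(stt[i,4],(c[i]+[330,240]).round(1).tolist()) for i in range(1,k) if stt[i,4]>20])
E
```

```text
22.27 [ 553.8 -307.2  130.3] [-0.902   0.2238  2.004   0.8996  0.5836 -2.9915] F [-0.2  0.  -0.8]
[[ 0.618 -0.769  0.162]
 [-0.087  0.139  0.987]
 [-0.781 -0.624  0.019]] tilt 0.674 head -0.139
axial -0.48 [ 0.03194577  0.21824001 -0.03378431]
to stop [24.48921689 -0.04635588 -0.12945072]
side0 [(np.int32(383), [338.4, 251.4])]
side8 [(np.int32(399), [338.6, 251.4])]
side9 [(np.int32(140), [335.1, 257.7]), (np.int32(30), [347.2, 253.0])]
```

Request:
servo_tool:
  fingers: [0,0,0,0,0,0,0,0,0,0,0,0,0,0,0,0,0]
  xyz:
    - [4,0,0]
    - [8,0,0]
    - [12,0,0]
    - [15,0,0]
    - [18,0,0]
    - [20,0,0]
    - [22,0,0]
    - [23,0,0]
    - [24,0,0]
    - [24.7,0,0]
    - [25,0,0]
    - [25,0,0]
    - [25,0,0]
    - [25,0,0]
    - [25,0,0]
    - [25,0,0]
    - [25,0,0]
  twist: [0,0,0,0,0,0,0,0,0,0,0,0,0,0,0,0,0]

```text
t: 23.73
eef_pos: [569.2, -309.5, 111.4]
eef_rot: [-0.605, 0.354, 0.256, 0.666]
force: [-10.3, 4.0, 12.0]
opening: 0.5
```

```bash
python3 st.py
```

```text
23.73 [ 569.2 -309.5  111.4] [-0.8793  0.288   1.9739  0.9406  0.5486 -3.0232] F [-10.3   4.   12. ]
[[ 0.619 -0.769  0.162]
 [-0.087  0.138  0.987]
 [-0.781 -0.625  0.019]] tilt 0.675 head -0.139
axial 16.11 [0.27797547 0.42569917 0.1337286 ]
```

Request:
servo_tool:
  fingers: [0,0,0,0,0,0,0,0,0]
  xyz:
    - [-4,0,0]
    - [-9,0,0]
    - [-14,0,0]
    - [-19,0,0]
    - [-23,0,0]
    - [-25,0,0]
    - [-25,0,0]
    - [-25,0,0]
    - [-25,0,0]
  twist: [0,0,0,0,0,0,0,0,0]

```text
t: 24.48
eef_pos: [553.7, -307.3, 130.8]
eef_rot: [-0.604, 0.354, 0.256, 0.666]
force: [-0.3, -0.1, -0.4]
opening: 0.6
```

Request:
servo_tool:
  fingers: [0,0,0,0,0,0,0,0,0,0,0,0,0,0,0,0,0]
  xyz:
    - [4,0,0]
    - [8,0,0]
    - [12,0,0]
    - [15,0,0]
    - [18,0,0]
    - [20,0,0]
    - [22,0,0]
    - [23,0,0]
    - [24,0,0]
    - [24.7,0,0]
    - [25.2,0,0]
    - [25.2,0,0]
    - [25.2,0,0]
    - [25.2,0,0]
    - [25.2,0,0]
    - [25.2,0,0]
    - [25.2,0,0]
  twist: [0,0,0,0,0,0,0,0,0,0,0,0,0,0,0,0,0]

```text
t: 25.9
eef_pos: [569.2, -309.5, 111.5]
eef_rot: [-0.605, 0.354, 0.256, 0.666]
force: [-6.5, 1.6, 7.8]
opening: 0.4
```

Request:
servo_tool:
  fingers: [0,0,0,0,0,0,0,0,0,0,0,0]
  xyz:
    - [-4,0,0]
    - [-9,0,0]
    - [-16,0,0]
    - [-26,0,0]
    - [-42,0,0]
    - [-65,0,0]
    - [-95,0,0]
    - [-125,0,0]
    - [-150,0,0]
    - [-165,0,0]
    - [-170,0,0]
    - [-170,0,0]
  twist: [0,0,0,0,0,0,0,0,0,0,0,0]

```text
t: 26.9
eef_pos: [463.7, -295.3, 245.5]
eef_rot: [-0.605, 0.354, 0.255, 0.666]
force: [-0.2, -0.2, -0.2]
opening: -0.0
```

```bash
python3 st.py; python3 - <<'E'
from h import *
t=imaging.read_camera("top")[:,:,::-1]; cv2.imwrite("pics/topA.png",t)
s=imaging.read_camera("side")[:,:,::-1]; cv2.imwrite("pics/sideA.png",s)
# bar check: sample profile of top image along bar axis, at z=72, and across
a=1.812;c0=np.array([604.5,281,0]);yv=np.array([np.cos(a),np.sin(a),0]);xv=np.array([np.sin(a),-np.cos(a),0])
for n,im in (("topA",t),("top0",cv2.imread("pics/top0.png"))):
  g=cv2.cvtColor(np.ascontiguousarray(im),cv2.COLOR_BGR2GRAY).astype(np.float32)
  ys=np.arange(-125,126,5)
  P=np.array([c0+yv*y+[0,0,72] for y in ys]); uv=proj("top",P).astype(np.float32)
  print(n,"y",cv2.remap(g,uv[:,:1],uv[:,1:],1).ravel().astype(int).tolist())
  for y in (-70,0,70):
    xs=np.arange(-24,25,3); P=np.array([c0+yv*y+xv*x+[0,0,72 if y else 95] for x in xs]); uv=proj("top",P).astype(np.float32)
    print(y,cv2.remap(g,uv[:,:1],uv[:,1:],1).ravel().astype(int).tolist())
# head comparison
for n in ("top0","topA","side0","sideA"):
  pass
d=lambda A,B,r:np.abs(cv2.imread(A)[r].astype(int)-cv2.imread(B)[r]).mean().round(2)
print("side head diff",d("pics/side0.png","pics/sideA.png",np.s_[240:268,334:360]),"narrow",d("pics/side0.png","pics/sideA.png",np.s_[196:216,294:312]))
E
```

```text
26.9 [ 463.7 -295.3  245.5] [-1.0681 -0.1677  2.1222  0.7102  0.8745 -2.8508] F [-0.2 -0.2 -0.2]
[[ 0.62  -0.768  0.163]
 [-0.089  0.137  0.987]
 [-0.78  -0.626  0.017]] tilt 0.677 head -0.143
axial -0.07 [ 0.03940106  0.31976373 -0.00250631]
topA y [171, 154, 137, 145, 170, 178, 178, 177, 179, 179, 178, 177, 170, 175, 178, 180, 179, 177, 157, 135, 145, 143, 144, 150, 144, 144, 148, 145, 142, 146, 154, 169, 178, 180, 180, 178, 171, 174, 178, 180, 179, 178, 179, 180, 178, 177, 179, 180, 180, 181, 180]
-70 [127, 117, 116, 108, 105, 127, 155, 173, 177, 175, 169, 161, 162, 172, 174, 169, 166]
0 [129, 120, 102, 107, 126, 136, 142, 157, 171, 169, 164, 169, 177, 174, 170, 171, 172]
70 [111, 90, 86, 85, 98, 130, 160, 177, 180, 177, 169, 146, 115, 111, 143, 161, 167]
top0 y [168, 165, 158, 171, 166, 120, 101, 146, 171, 161, 131, 115, 121, 162, 181, 173, 131, 108, 149, 177, 179, 148, 109, 136, 174, 180, 163, 116, 120, 162, 179, 172, 132, 111, 145, 174, 177, 158, 109, 81, 103, 157, 171, 167, 168, 174, 174, 175, 175, 176, 176]
-70 [123, 116, 120, 118, 111, 105, 104, 109, 115, 116, 112, 120, 143, 163, 169, 166, 162]
0 [129, 126, 121, 120, 130, 148, 162, 170, 164, 151, 147, 161, 171, 170, 167, 167, 168]
70 [108, 88, 82, 81, 82, 83, 82, 82, 81, 81, 82, 83, 86, 105, 137, 157, 164]
side head diff 11.97 narrow 24.44
```

The strokes are done and the arm is free. The across-bar profiles show the bar centred in x and parallel. One more numerical check on its along-axis centring.

```bash
python3 - <<'E'
from h import *
a=1.812;c0=np.array([604.5,281,0]);yv=np.array([np.cos(a),np.sin(a),0]);xv=np.array([np.sin(a),-np.cos(a),0])
def prof(n,view,x,z,ys):
  g=cv2.cvtColor(cv2.imread(f"pics/{n}.png"),cv2.COLOR_BGR2GRAY).astype(np.float32)
  uv=proj(view,np.array([c0+yv*y+xv*x+[0,0,z] for y in ys])).astype(np.float32)
  return cv2.remap(g,uv[:,:1],uv[:,1:],1).ravel().astype(int).tolist()
ys=np.arange(-120,-59,3); print("ys",ys.tolist())
for x in (-16,16): print("post R",x,prof("top0","top",x,76,ys),prof("topA","top",x,76,ys))
print("bar R side z67 x-9",prof("sideA","side",-9,67,ys),prof("side0","side",-9,67,ys)); print("bar R top",prof("topA","top",0,72,ys))
ys=np.arange(60,121,3); print("ys",ys.tolist())
for x in (-16,16): print("post L",x,prof("top0","top",x,76,ys))
print("bar L side z72 x0",prof("sideA","side",0,72,ys),prof("side0","side",0,72,ys)); print("bar L top",prof("topA","top",0,72,ys),prof("top0","top",0,72,ys))
ys=np.arange(-51,52,3);print(ys.tolist());print("fin top",prof("topA","top",0,95,ys),"\nfin side z85",prof("sideA","side",-5,85,ys))
E
```

```text
ys [-120, -117, -114, -111, -108, -105, -102, -99, -96, -93, -90, -87, -84, -81, -78, -75, -72, -69, -66, -63, -60]
post R -16 [168, 162, 160, 174, 176, 167, 141, 112, 96, 103, 127, 148, 154, 148, 138, 127, 122, 116, 111, 112, 114] [168, 154, 146, 153, 152, 140, 125, 108, 97, 105, 128, 148, 155, 149, 136, 117, 110, 107, 110, 112, 115]
post R 16 [164, 157, 151, 149, 131, 121, 117, 122, 124, 122, 120, 122, 123, 132, 151, 166, 170, 170, 170, 171, 172] [169, 161, 156, 152, 136, 125, 122, 125, 129, 126, 123, 126, 128, 135, 155, 171, 176, 175, 175, 176, 176]
bar R side z67 x-9 [33, 32, 30, 28, 26, 24, 25, 25, 25, 25, 25, 25, 26, 25, 25, 26, 26, 26, 26, 26, 26] [101, 103, 107, 115, 124, 135, 144, 148, 149, 142, 140, 142, 144, 148, 145, 141, 142, 146, 151, 151, 154]
bar R top [154, 140, 135, 140, 155, 170, 177, 178, 178, 178, 177, 177, 179, 179, 179, 178, 178, 175, 171, 171, 175]
ys [60, 63, 66, 69, 72, 75, 78, 81, 84, 87, 90, 93, 96, 99, 102, 105, 108, 111, 114, 117, 120]
post L -16 [137, 122, 96, 82, 77, 81, 99, 127, 148, 158, 163, 165, 169, 173, 175, 175, 175, 175, 175, 175, 175]
post L 1
[... 324 characters left out ...]
 [174, 177, 179, 180, 180, 179, 179, 178, 179, 180, 180, 180, 178, 177, 178, 179, 180, 180, 180, 180, 181] [158, 128, 101, 85, 84, 103, 137, 164, 171, 172, 167, 167, 170, 173, 175, 174, 174, 175, 176, 175, 176]
[-51, -48, -45, -42, -39, -36, -33, -30, -27, -24, -21, -18, -15, -12, -9, -6, -3, 0, 3, 6, 9, 12, 15, 18, 21, 24, 27, 30, 33, 36, 39, 42, 45, 48, 51]
fin top [175, 176, 174, 166, 148, 128, 144, 164, 171, 172, 169, 169, 172, 173, 171, 166, 168, 171, 172, 170, 168, 168, 171, 172, 170, 168, 170, 173, 175, 175, 175, 176, 174, 172, 168] 
fin side z85 [27, 27, 26, 25, 25, 26, 26, 26, 26, 26, 26, 27, 27, 30, 35, 41, 45, 48, 48, 43, 40, 39, 38, 38, 38, 37, 35, 33, 30, 27, 27, 27, 26, 26, 27]
```

```bash
python3 - <<'E'
from h import *
g=lambda n:cv2.imread(f"pics/{n}.png").astype(int)
t0,t1=g("top0"),g("topA"); s0,s1=g("side0"),g("sideA")
print("top whead diff",np.abs(t0-t1)[186:196,362:377].mean().round(1),"top nhead diff",np.abs(t0-t1)[190:198,268:277].mean().round(1))
print("side whead/white bottle diff",np.abs(s0-s1)[244:262,337:352].mean().round(1),np.abs(s0-s1)[280:322,358:378].mean().round(1))
for n,X in dict(brass=[453,-93,30],va=[477,-163,30],vb=[368,-280,30],white=[592,-394,60],stain=[649,138,50]).items():
  u,v=proj("top",[X])[0].astype(int); print(n,np.abs(t0-t1)[v-5:v+6,u-5:u+6].mean().round(1))
from rig import order
print(order.close_job())
E
```

```text
top whead diff 4.1 top nhead diff 4.5
side whead/white bottle diff 13.1 10.9
brass 4.7
va 4.0
vb 49.4
white 4.8
stain 4.4
the job is handed in; nothing more can be done
None
```

I laid the bar across both forks and gave the wide-head pump three full strokes, then handed the job in at about 27 s. No verdict was reported.

**Bar:** I gripped it by the fin, lowered it until I felt light contact (about 2 N), released it and lifted clear. From the top camera it lies centred across the forks to about 1 mm and parallel to the carrier. Along the carrier it sits about 3–5 mm off the middle; the limit is 12 mm.

**Pump:** The tool can't be tilted directly, so I stretched the arm against its reach limit high over free space until it leaned 0.67 rad. That is within about 0.03 rad of the plunger axis.
- **At the stop:** the force at the end of the three strokes was 43, 16 and about 10 N, and the tool stopped at the same point each time. On the first stroke it rose from 11 to 43 N within half a millimetre.
- **Release:** I let the head come right up after each stroke. The force read zero and the head looked unchanged from the top afterwards.

**Things to know:**
- **43 N on the first stroke:** this was higher than I meant. It went through the fingers, not the gripper body, and stayed under the 120 N wrist limit.
- **Joint 3 at its limit:** it read 0.298–0.299 rad while stretched, against the listed 0.30. I can't tell whether that counts as passing the range.

**Last checks:** In the top camera both plunger heads, the brass weight, one small vial (the one by the brass weight), the white bottle and the stain bottle match the first pictures. The other small vial showed a difference, most likely the arm covering it, so I couldn't confirm it. The side view also differed at the wide head, white bottle and narrow pump; I took that as the arm in view or its shadow. I didn't compare the amber bottle.

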